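Draw the end board from the stack and close the mould

ROBOT

A 6-joint arm with a two-finger parallel gripper is mounted at the origin on the work surface. World frame = base frame: x ahead of the robot, y to its left, z up, the work surface at z = 0. Lengths are in mm, angles in rad, forces in N, time in s.
With the tool pointing down it reaches from about 350 to 775 mm from the base axis. Payload 7.3 kg.
Tool frame: the origin (TCP) lies on the centre line of the jaws, within the pads' length; the fingertips stand 17 mm ahead of it and the grasp point (between the pads) lies 2 mm behind it; z points along the fingers, y is the line along which they close (so a half turn about z gives the same grasp; the last joint's range is limited). The gripper opens to 92 mm and grips with 3 to 60 N. Pads are 19 mm wide; open, the fingers measure 130 mm over their backs; the gripper's body (75 mm by 190 mm) begins 47 mm behind the grasp point.
Start: joints at [-1.298, 0.342, 1.524, -0, 1.275, -0.146], TCP at [213.522, -479.637, 243.741] pointing down, gripper open.
Joint ranges: [-2.53, 2.53], [-0.77, 2.02], [0.04, 2.7], [-1, 4.14], [0.28, 2.66], [-3.11, 3.11]. Speed limits (rad/s): [2.57, 2.57, 3.14, 3.14, 3.14, 3.14].

INTERFACE

Orientations are given as [roll, pitch, yaw] about the fixed x, y, z axes, in that order (R = Rz(yaw) Ry(pitch) Rx(roll)).
In Python, from plant import bot gives the robot as it stands. The module is installed in compiled form; this text tells all that it offers.
- The arm moves only by the shell command python3 -m pendant 'ROWS'. ROWS is JSON, a list of rows, each a list of 3 entries, a list of its own where there are three numbers: the shift along the world's x, y, z as a fraction of full scale, then the turn, a rotation vector about the world's x, y, z as a fraction of full scale, then the opening, from -1 (shut) to 1 (fully open), so that 0 is half open. In form: [[[tx, ty, tz], [rx, ry, rz], claw], ...]. A call has exactly 10 rows; each row shifts and turns the commanded pose from where the row before left it; what a row does not reach is not made up. Full scale, the value 1, is 30 mm for a shift and 0.12 rad for a turn. A row lasts 1/12 s, in which the tool goes at most 41.7 mm and 7.16 degrees, less where a joint would pass 70% of its speed; a pose out of reach is approached as far as the arm can. A call with a number of a shift or a turn outside -1 to 1 is refused whole. A call with a gripper value outside its range is refused whole. The fingers move at their own pace and stop on an object; the grip force is fixed at half the most. Time passes only in rows, so rows that do not move let the fingers close, or fill a call up. It gives the time, the measured TCP pose, the force, the opening and the grip force at its end, in the units of the state.
- bot.get_obs(): the state, without advancing time (a new reading comes with each control period).
- bot.capture(name): name is "side" or "top" or "wrist"; returns the picture (420x560x3 uint8, blue, green, red); there is no depth.
- bot.camera_params(name): a dict with "fovy" (degrees; the focal length in pixels is half the picture's height over the tangent of half this angle, whatever the lens; pixels are square), "cx", "cy" (the principal point, pixels), "camera_from_world" (4x4, takes a point from world to camera coordinates). Camera axes: x right, y down, z forward; pixel columns grow to the right and rows downward; lengths in mm; the calibration is good to about 2 mm. A picture is of the moment at which its call begins: read the wrist's pose just before it. camera_params takes no time and is no camera call; for the wrist camera it gives the pose at the moment of the call.
- bot.close_job(): hands the job in; it is judged then, once.
The state is a dict: "time": time; "joint_positions": joint angles; "dq": joint speeds; "tau": joint torques, N m; "tool_pos": TCP position; "tcp_rot": TCP orientation; "contact_force": force on the tool from outside, world axes, zero at the start; "moment": the same for the moment, N m; "grip_width": finger opening in mm; "finger_force": force on a finger pad.
Only numpy, scipy, OpenCV 4.12 (cv2) and the standard library are available. Lean on these libraries where they do the work, as an engineer would, in place of code of your own. Each camera call takes 0.05 s, during which the arm holds its last target. There are 200 camera calls.

TASK

Three plywood boards lean as a stack against the low white wall on the bench. Draw the one whose tab is in the middle up out of the stack and stand it, tab up, down on the floor of the slot at the end of the green mould box, then let go. The other two boards must stay behind at the wall, still leaning.

Things in the scene. Friction and masses are not known exactly. Their poses are not given: they have to be found in the camera images.
- board_middle: Bare plywood board, 15 mm thick, 170 mm wide, body 95 mm high plus a tab 40 wide and 65 high in the middle of its top edge (160 in all), 0.16 to 0.3 kg. Origin: centre of its underside; z runs up the board, y along its width, x through its thickness. First, second or third from the wall, its top leaning 0.31 rad towards own -x. Neighbours' tabs begin about 40 mm or more from this tab's middle.
- board_left: Like board_middle (same size, origin and axes), but its tab is at one end of the top edge, centred 65 mm towards own +y. At the start the three boards lean face to face, feet on the bench, against the top edge of a fixed white wall 75 mm high and 240 mm long. Boards in front of a drawn one settle back a little further. It stays.
- board_right: Like board_left, same stack, but its tab is at the other end of the top edge, centred 65 mm towards own -y. It stays.
- slot (a point): Floor centre of the slot at the end of a fixed open green steel mould box (232 x 212 mm, 80 mm high; box and a round core bar lie to -x of the slot). The slot runs along this frame's y: 200 mm long, 32 mm wide along x, floor 6 mm above the bench; upright steel guides and side walls rise 74 mm above it. z is up. A board fits either way round.
Not all that is in view belongs to the job. Leave any black look-alike of the board_middle alone. What is shaped like the board_left but blue is not meant.

How it is judged:
By the outcome, as a careful person would: the job done as asked, in the order asked, and still so for the second after the job is handed in, with the robot touching nothing.
It also fails if it takes over 48 s, if anything falls off the work surface, if the arm or the gripper's body presses on something with over 40 N, if the wrist force passes 120 N, or if a joint passes its speed limit or range.

## Working session

There is one attempt and no reset: what is moved stays moved. The work goes in short steps, Python scripts to look and compute and a shell command to move; the robot and the scene stay as the last step left them, time stands still between calls to the robot, and variables do not carry over. Pictures are saved under pics/ and viewed, at most 10 in all, crops included, and the job is handed in when it is done.

```bash
mkdir -p pics; python3 - <<'E'
from plant import bot
import cv2,numpy as np
o=bot.get_obs();print({k:np.round(v,3).tolist() for k,v in o.items()})
for n in("top","side"):
    cv2.imwrite(f"pics/{n}0.png",bot.capture(n)); p=bot.camera_params(n);print(n,p["fovy"],p["cx"],p["cy"],np.round(p["camera_from_world"],4).tolist())
E
```

```text
{'time': 0.0, 'joint_positions': [-1.298, 0.343, 1.525, -0.0, 1.275, -0.146], 'dq': [-0.001, -0.001, 0.002, 0.001, 0.0, -0.001], 'tau': [0.001, -43.124, -24.422, 0.072, 0.056, -0.0], 'tool_pos': [213.401, -479.241, 243.029], 'tcp_rot': [-3.14, -0.0, 0.419], 'contact_force': [-0.439, -0.308, 0.561], 'moment': [-0.004, 0.024, 0.057], 'finger_force': 0.0, 'grip_width': 91.866}
top 51.406331057674 274.7490298415193 198.56640631447223 [[-0.0164, -0.9996, 0.0251, -11.3476], [-0.9894, 0.0126, -0.1445, 476.4015], [0.1442, -0.0272, -0.9892, 833.0041], [0.0, 0.0, 0.0, 1.0]]
side 50.12373618769381 272.64334108857935 206.1041510272982 [[-0.6679, -0.744, -0.0191, 344.4263], [-0.5076, 0.4741, -0.7194, 269.3121], [0.5443, -0.4709, -0.6943, 818.409], [0.0, 0.0, 0.0, 1.0]]
```

View pics/top0.png

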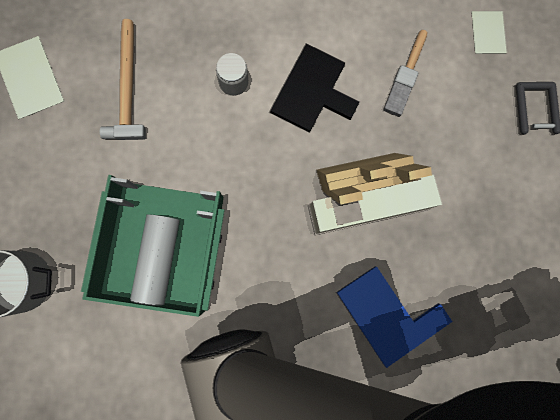

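View pics/side0.png

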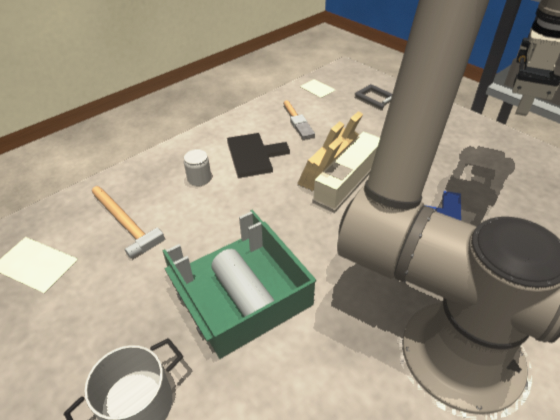

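The bench shows the stack at top px (375,180), with wall on the robot side. Candidates for "middle tab": end tab (347,197), middle tab (375,172), end tab (414,172) in the stack. The black look-alike at (315,90) and the blue board at (395,315) are not meant. I choose the bare plywood tab at about (375,172) and check it close up.

```bash
python3 - <<'E'
import cv2,numpy as np
t=cv2.imread("pics/top0.png");s=cv2.imread("pics/side0.png")
a=cv2.resize(t[140:240,300:450],None,fx=5,fy=5,interpolation=cv2.INTER_CUBIC)[:, :750]
cv2.imwrite("pics/c1.png",a)
b=cv2.resize(t[165:240,80:240],(480,225),interpolation=cv2.INTER_CUBIC)
c=cv2.resize(s[105:215,290:390],(300,330),interpolation=cv2.INTER_CUBIC)
d=cv2.resize(s[200:320,150:320],(480,339),interpolation=cv2.INTER_CUBIC)
o=np.zeros((570,790,3),np.uint8);o[:225,:480]=b;o[230:569,:480]=d;o[:330,485:785]=c
cv2.imwrite("pics/c2.png",o)
E
```

```text
(no output)
```

View pics/c1.png

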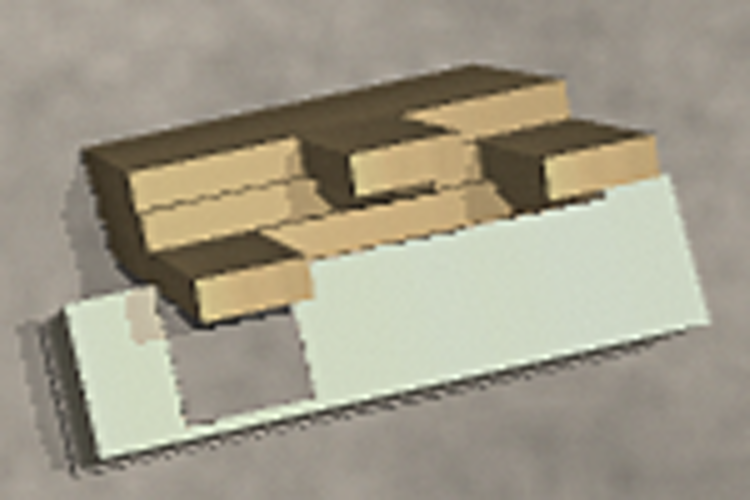

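View pics/c2.png

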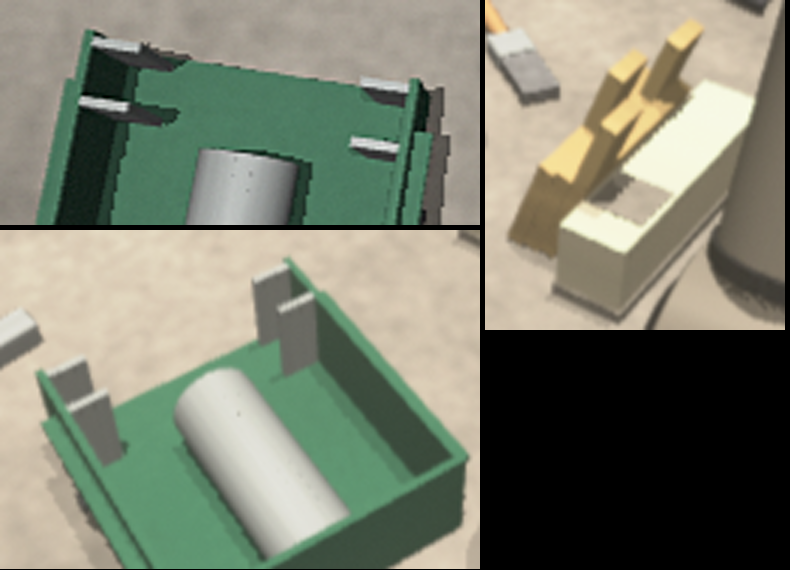

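The close crop shows three tabs: left end tab (250,290), middle tab (405,165) and right end tab (600,165) in crop pixels. The middle tab's dark front face runs into the frontmost board, so board_middle is third from the wall. In the second crop the slot's four guide tops are at about (115,47), (105,105), (385,88) and (375,147).

```bash
cat >h.py <<'E'
from plant import bot
import numpy as np
def ray(n,uv,z):
    p=bot.camera_params(n);f=210/np.tan(np.radians(p["fovy"]/2));T=p["camera_from_world"]
    d=T[:3,:3].T@np.array([(uv[0]-p["cx"])/f,(uv[1]-p["cy"])/f,1]);c=-T[:3,:3].T@T[:3,3]
    return c+d*(z-c[2])/d[2]
E
python3 - <<'E'
from h import *
import cv2
np.set_printoptions(precision=1,suppress=True)
c1=lambda u,v:(300+(u+.5)/5-.5,140+(v+.5)/5-.5)
A=ray("top",c1(130,170),95.1);B=ray("top",c1(567,80),95.1);print("front edge",A,B,np.linalg.norm(A-B),"yaw of A-B",np.arctan2(*(A-B)[1::-1]))
L=ray("top",c1(350,155),157);R=ray("top",c1(462,131),157);L2=ray("top",c1(355,198),152.4)
print("tab",L,R,np.linalg.norm(L-R),L2,np.linalg.norm(L-L2))
for nm,u in(("lt",(200,275)),("lt2",(312,252)),("rt",(545,155)),("rt2",(657,133))):print(nm,ray("top",c1(*u),157-4.7*0))
W=[ray("top",c1(*u),75) for u in((65,310),(100,458),(708,322),(668,178))];print("wall",np.array(W))
c2=lambda u,v:(80+(u+.5)/3-.5,165+(v+.5)/3-.5)
G=np.array([ray("top",c2(*u),80) for u in((115,47),(105,105),(385,88),(375,147))])
cs=480/170;cd=lambda u,v:(150+(u+.5)/cs-.5,200+(v-230+.5)/cs-.5)
H=np.array([ray("side",cd(*u),80) for u in((68,368),(88,400),(270,272),(297,302))])
print("guides top",G,G.mean(0));print("side",H,H.mean(0))
d=G[:2].mean(0)-G[2:].mean(0);print("slot yaw y-axis",np.arctan2(d[1],d[0]),np.linalg.norm(d),np.linalg.norm(G[0]-G[1]),np.linalg.norm(G[2]-G[3]))
d=H[:2].mean(0)-H[2:].mean(0);print(np.arctan2(d[1],d[0]))
# side-view tabs (top of tab, approximate centres)
cc=lambda u,v:(290+(u-485+.5)/3-.5,105+(v+.5)/3-.5)
print("mid tab side",ray("side",cc(630,66),154.7))
E
```

```text
front edge [ 513.4 -112.5   95.1] [ 546.2 -279.5   95.1] 170.21402791681132 yaw of A-B 1.764852409689143
tab [ 505.2 -180.   157. ] [ 513.3 -219.5  157. ] 40.351728090749106 [ 490.9 -182.2  152.4] 15.170059639578282
lt [ 463.8 -126.2  157. ]
lt2 [ 471.3 -165.2  157. ]
rt [ 504.5 -248.1  157. ]
rt2 [ 511.8 -287.9  157. ]
wall [[ 463.6  -88.9   75. ]
 [ 407.3 -100.5   75. ]
 [ 455.8 -335.1   75. ]
 [ 512.  -323.6   75. ]]
guides top [[507.9 276.9  80. ]
 [471.3 281.8  80. ]
 [479.9 108.3  80. ]
 [442.8 114.3  80. ]] [475.5 195.3  80. ]
side [[505.6 275.8  80. ]
 [471.  281.6  80. ]
 [481.9 108.   80. ]
 [443.5 113.3  80. ]] [475.5 194.7  80. ]
slot yaw y-axis 1.4038412025129303 170.409139790714 36.95312781507023 37.57478488856711
1.4194573721586077
mid tab side [ 499.6 -200.3  154.7]
```

```bash
python3 -m pendant '[[[0.8,0.8,0],[0,0,0.95],1],[[0.8,0.8,0],[0,0,0.95],1],[[0.8,0.8,0],[0,0,0.95],1],[[0.8,0.8,0],[0,0,0.95],1],[[0.8,0.8,0],[0,0,0.95],1],[[0.8,0.8,0],[0,0,0.95],1],[[0.8,0.8,0],[0,0,0.95],1],[[0.8,0.8,0],[0,0,0.95],1],[[0.8,0.8,0],[0,0,0.95],1],[[0.8,0.8,0],[0,0,0.95],1]]'
```

```text
time: 0.93
tool_pos: [454.3, -238.1, 243.5]
tcp_rot: [-3.141, -0.0, 1.564]
contact_force: [0.9, -0.1, 0.4]
grip_width: 92.3
finger_force: 0.0
```

```bash
python3 -m pendant '[[[0.2,0.2,-0.2],[0,0,0.84],0.4],[[0.2,0.2,-0.2],[0,0,0.84],0.4],[[0.15,0.2,-0.2],[0.125,-0.634,0],0.4],[[0.15,0.2,-0.2],[0.125,-0.634,0],0.4],[[0.15,0.15,-0.2],[0.125,-0.634,0],0.4],[[0.15,0.15,-0.2],[0.125,-0.634,0],0.4],[[0,0,0],[0,0,0],0.4],[[0,0,0],[0,0,0],0.4],[[0,0,0],[0,0,0],0.4],[[0,0,0],[0,0,0],0.4]]'
python3 - <<'E'
from h import *
import cv2
from scipy.spatial.transform import Rotation as R
o=bot.get_obs();M=R.from_euler('xyz',o["tcp_rot"]).as_matrix();print(np.round(M,3),np.round(o["tool_pos"],1))
p=bot.camera_params("wrist");T=p["camera_from_world"];f=210/np.tan(np.radians(p["fovy"]/2))
img=bot.capture("wrist")
# expected tab top corners (L,R front; rear) drawn for check
for q in([505.2,-180,157],[513.3,-219.5,157],[490.9,-182.2,152.4],[499,-221.5,152.4]):
    c=T[:3,:3]@q+T[:3,3];u=c[:2]/c[2]*f+[p["cx"],p["cy"]];print(np.round(u));cv2.circle(img,(int(u[0]),int(u[1])),3,(0,0,255),1)
cv2.imwrite("pics/w1.png",img)
E
```

```text
time: 1.77
tool_pos: [484.1, -207.1, 208.4]
tcp_rot: [2.832, -0.0, 1.761]
contact_force: [-0.7, -0.3, -0.6]
grip_width: 64.3
finger_force: 0.0
[[-0.189  0.935  0.299]
 [ 0.982  0.18   0.058]
 [ 0.     0.305 -0.952]] [ 484.1 -207.1  208.4]
[292. 197.]
[292. 262.]
[266. 196.]
[267. 261.]
```

View pics/w1.png

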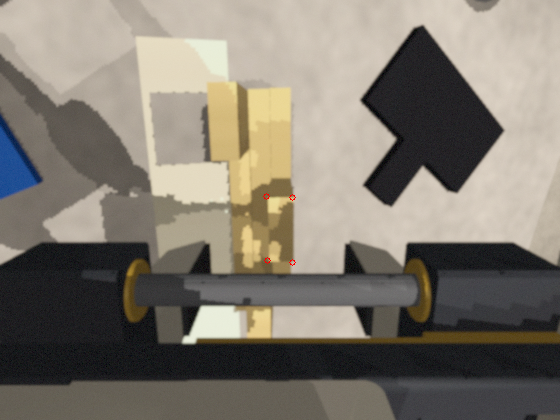

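The wrist view shows the tab's predicted corners (267–292, 196–262) landing on the plywood tab, centred between the fingers. I go down along the board now.

```bash
python3 -m pendant '[[[0.1,0.04,-0.32],[0,0,0],0.4],[[0.1,0.04,-0.32],[0,0,0],0.4],[[0.1,0.03,-0.32],[0,0,0],0.4],[[0.1,0.03,-0.32],[0,0,0],0.4],[[0.1,0.03,-0.32],[0,0,0],0.4],[[0.1,0.03,-0.32],[0,0,0],0.4],[[0.1,0.03,-0.32],[0,0,0],0.4],[[0.1,0.03,-0.33],[0,0,0],0.4],[[0,0,0],[0,0,0],0.4],[[0,0,0],[0,0,0],0.4]]' && python3 -m pendant '[[[0,0,0],[0,0,0],-1],[[0,0,0],[0,0,0],-1],[[0,0,0],[0,0,0],-1],[[0,0,0],[0,0,0],-1],[[0,0,0],[0,0,0],-1],[[0,0,0],[0,0,0],-1],[[0,0,0],[0,0,0],-1],[[0,0,0],[0,0,0],-1],[[0,0,0],[0,0,0],-1],[[0,0,0],[0,0,0],-1]]'
```

```text
time: 2.65
tool_pos: [507.4, -198.5, 129.9]
tcp_rot: [2.832, -0.003, 1.761]
contact_force: [0.3, 0.3, 1.0]
grip_width: 64.0
finger_force: 0.0
time: 3.48
tool_pos: [509.8, -199.0, 131.8]
tcp_rot: [2.827, 0.0, 1.76]
contact_force: [10.6, 3.0, -1.3]
grip_width: 15.3
finger_force: 29.9
```

```bash
python3 -m pendant '[[[0.06,0.01,0.02],[0,0,0],-1],[[0.12,0.02,0.04],[0,0,0],-1],[[0.12,0.02,0.04],[0,0,0],-1],[[0.12,0.02,0.04],[0,0,0],-1],[[0.12,0.02,0.04],[0,0,0],-1],[[0,0,0.2],[0,0,0],-1],[[0,0,0.3],[0,0,0],-1],[[0,0,0.4],[0,0,0],-1],[[0,0,0.4],[0,0,0],-1],[[0,0,0.4],[0,0,0],-1]]'
python3 - <<'E'
from h import *
import cv2
cv2.imwrite("pics/top2.png",np.hstack([cv2.resize(bot.capture("top")[130:250,290:450],(480,360)),bot.capture("side")[60:220,280:420].repeat(2,0).repeat(2,1)[:,:280][:360] if 0 else cv2.resize(bot.capture("side")[90:230,280:400],(309,360))]))
E
```

```text
time: 4.32
tool_pos: [523.5, -196.2, 188.3]
tcp_rot: [2.831, -0.001, 1.76]
contact_force: [0.6, 0.5, -1.5]
grip_width: 15.1
finger_force: 30.0
```

View pics/top2.png

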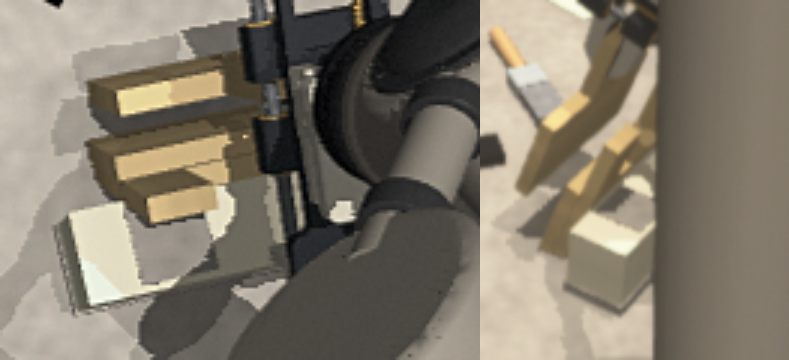

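The board is clear of the stack, and the other two still lean against the wall. I lift it, bring it upright and carry it over.

```bash
python3 -m pendant '[[[0,0,0.5],[0,0,0],-1],[[0,0,0.5],[0,0,0],-1],[[0,0,0.5],[-0.1,0.5,0],-1],[[0,0,0.5],[-0.1,0.5,0],-1],[[0,0.2,0.5],[-0.1,0.5,0],-1],[[-0.05,0.4,0],[-0.1,0.5,0],-1],[[-0.08,0.5,0],[-0.1,0.53,0],-1],[[-0.1,0.6,0],[0,0,-0.2],-1],[[-0.1,0.6,0],[0,0,-0.2],-1],[[-0.1,0.6,0],[0,0,-0.2],-1]]' && python3 -m pendant '[[[-0.1,0.7,0],[0,0,-0.25],-1],[[-0.1,0.7,0],[0,0,-0.25],-1],[[-0.1,0.7,0],[0,0,-0.25],-1],[[-0.1,0.7,0],[0,0,-0.25],-1],[[-0.1,0.7,0],[0,0,-0.25],-1],[[-0.1,0.7,0],[0,0,-0.25],-1],[[-0.1,0.7,0],[0,0,-0.25],-1],[[-0.1,0.6,0],[0,0,-0.25],-1],[[0,0.5,0],[0,0,-0.2],-1],[[0,0.4,0],[0,0,-0.2],-1]]'
```

```text
time: 5.25
tool_pos: [510.6, -108.2, 261.4]
tcp_rot: [-3.141, -0.001, 1.687]
contact_force: [-0.6, -0.4, -2.3]
grip_width: 15.1
finger_force: 30.0
time: 6.08
tool_pos: [486.3, 84.1, 261.7]
tcp_rot: [3.141, -0.0, 1.4]
contact_force: [-0.7, -0.2, -1.0]
grip_width: 14.9
finger_force: 30.0
```

```bash
python3 -m pendant '[[[-0.06,0.5,0],[0,0,0.1],-1],[[-0.06,0.6,0],[0,0,0],-1],[[-0.06,0.7,0],[0,0,0],-1],[[-0.06,0.7,0],[0,0,0],-1],[[-0.06,0.6,0],[0,0,0],-1],[[-0.06,0.4,0],[0,0,0],-1],[[0,0.2,0],[0,0,0],-1],[[0,0,0],[0,0,0],-1],[[0,0,0],[0,0,0],-1],[[0,0,0],[0,0,0],-1]]'
python3 - <<'E'
from h import *
import cv2
cv2.imwrite("pics/side3.png",np.hstack([cv2.resize(bot.capture("side")[130:330,140:320],(450,500)),cv2.resize(bot.capture("top")[140:300,70:180],(344,500))]))
E
```

```text
time: 6.92
tool_pos: [476.2, 193.0, 261.9]
tcp_rot: [3.141, 0.001, 1.412]
contact_force: [0.1, 0.2, -1.4]
grip_width: 14.7
finger_force: 30.0
```

View pics/side3.png

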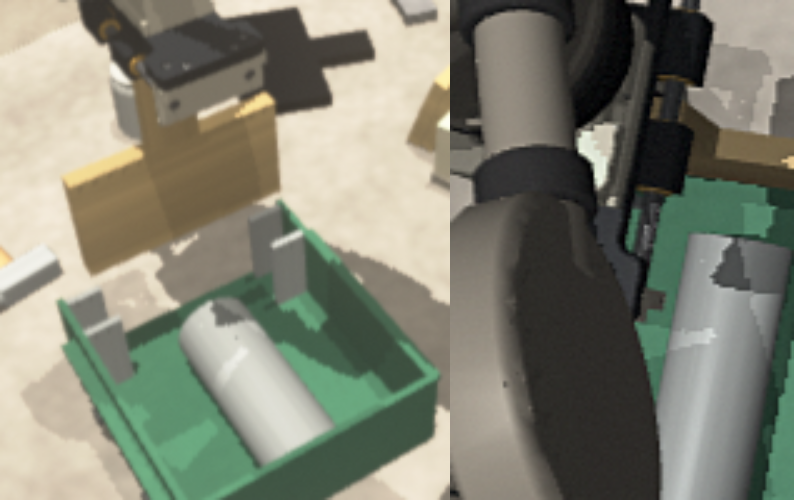

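The board hangs upright over the slot, its lower corners at about (92,272) and (282,190) in the crop. I check its position against the slot.

```bash
python3 - <<'E'
from h import *
g=lambda u,v:(140+(u+.5)/2.5-.5,130+(v+.5)/2.5-.5)
z=127.
a=ray("side",g(92,272),z);b=ray("side",g(282,190),z);d=a-b;m=(a+b)/2
print(a,b,np.linalg.norm(d),np.arctan2(d[1],d[0]),"board centre",m[:2]+7.5*np.array([.987,-.159]))
E
```

```text
[483.7764902  274.13914373 127.        ] [453.47834936 108.40943204 127.        ] 168.47645139561718 1.389976537489033 board centre [476.02991978 190.08178789]
```

```bash
python3 -m pendant '[[[0,0.12,-0.2],[0,0,0],-1],[[0,0,-0.4],[0,0,0],-1],[[0,0,-0.4],[0,0,0],-1],[[0,0,-0.4],[0,0,0],-1],[[0,0,-0.3],[0,0,0],-1],[[0,0,-0.3],[0,0,0],-1],[[0,0,-0.3],[0,0,0],-1],[[0,0,-0.3],[0,0,0],-1],[[0,0,0],[0,0,0],-1],[[0,0,0],[0,0,0],-1]]' && python3 -m pendant '[[[0,0,-0.2],[0,0,0],-1],[[0,0,-0.2],[0,0,0],-1],[[0,0,-0.2],[0,0,0],-1],[[0,0,-0.2],[0,0,0],-1],[[0,0,-0.2],[0,0,0],-1],[[0,0,-0.1],[0,0,0],-1],[[0,0,0],[0,0,0],-1],[[0,0,0],[0,0,0],-1],[[0,0,0],[0,0,0],-1],[[0,0,0],[0,0,0],-1]]'
```

```text
time: 7.85
tool_pos: [475.9, 197.4, 183.6]
tcp_rot: [-3.142, 0.0, 1.412]
contact_force: [-0.2, 0.2, -1.1]
grip_width: 14.9
finger_force: 30.0
time: 8.68
tool_pos: [476.2, 197.5, 151.4]
tcp_rot: [3.14, -0.0, 1.413]
contact_force: [0.4, 0.1, -2.6]
grip_width: 14.6
finger_force: 30.0
```

```bash
python3 -m pendant '[[[0,0,-0.1],[0,0,0],-1],[[0,0,-0.06],[0,0,0],-1],[[0,0,-0.05],[0,0,0],-1],[[0,0,-0.05],[0,0,0],-1],[[0,0,0],[0,0,0],-1],[[0,0,0],[0,0,0],-1],[[0,0,0],[0,0,0],-1],[[0,0,0],[0,0,0],-1],[[0,0,0],[0,0,0],-1],[[0,0,0],[0,0,0],-1]]'
```

```text
time: 9.52
tool_pos: [476.1, 197.5, 143.3]
tcp_rot: [3.141, 0.0, 1.412]
contact_force: [-0.5, -0.1, -1.4]
grip_width: 15.1
finger_force: 30.0
```

```bash
python3 -m pendant '[[[0,0,-0.04],[0,0,0],-1],[[0,0,-0.04],[0,0,0],-1],[[0,0,0],[0,0,0],-1],[[0,0,0],[0,0,0],-1],[[0,0,0],[0,0,0],-1],[[0,0,0],[0,0,0],-1],[[0,0,0],[0,0,0],-1],[[0,0,0],[0,0,0],-1],[[0,0,0],[0,0,0],-1],[[0,0,0],[0,0,0],-1]]'
```

```text
time: 10.35
tool_pos: [476.4, 197.7, 142.3]
tcp_rot: [3.139, -0.001, 1.413]
contact_force: [-2.7, 0.4, 9.6]
grip_width: 15.1
finger_force: 30.0
```

Contact came at 142.3 mm, and the slot floor was expected at 142. Next I let go and rise.

```bash
python3 -m pendant '[[[0,0,0],[0,0,0],0.2],[[0,0,0],[0,0,0],0.2],[[0,0,0],[0,0,0],0.2],[[0,0,0],[0,0,0],0.2],[[0,0,0],[0,0,0],0.2],[[0,0,0],[0,0,0],0.2],[[0,0,0],[0,0,0],0.2],[[0,0,0.1],[0,0,0],0.2],[[0,0,0.2],[0,0,0],0.2],[[0,0,0.3],[0,0,0],0.2]]' && python3 -m pendant '[[[0,0,0.5],[0,0,0],0.2],[[0,0,0.5],[0,0,0],0.2],[[0,0,0.5],[0,0,0],0.2],[[0,0,0.5],[0,0,0],0.2],[[0,0,0.5],[0,0,0],0.2],[[-0.3,-0.5,0.3],[0,0,0],0.2],[[-0.3,-0.8,0],[0,0,0],0.2],[[-0.3,-0.8,0],[0,0,0],0.2],[[-0.3,-0.8,0],[0,0,0],0.2],[[0,-0.5,0],[0,0,0],0.2]]'
python3 - <<'E'
from h import *
import cv2
s=bot.capture("side");t=bot.capture("top")
cv2.imwrite("pics/end.png",np.hstack([cv2.resize(s[90:350,140:400],(400,400)),cv2.resize(t[100:320,80:300],(400,400))]))
cv2.imwrite("pics/endt.png",t)
E
```

```text
time: 11.18
tool_pos: [475.6, 197.4, 159.0]
tcp_rot: [-3.141, 0.001, 1.413]
contact_force: [-0.1, -0.4, -0.3]
grip_width: 55.2
finger_force: 0.0
time: 12.02
tool_pos: [438.6, 94.0, 243.9]
tcp_rot: [3.14, 0.001, 1.412]
contact_force: [0.2, -0.4, 0.1]
grip_width: 54.6
finger_force: 0.0
```

View pics/end.png

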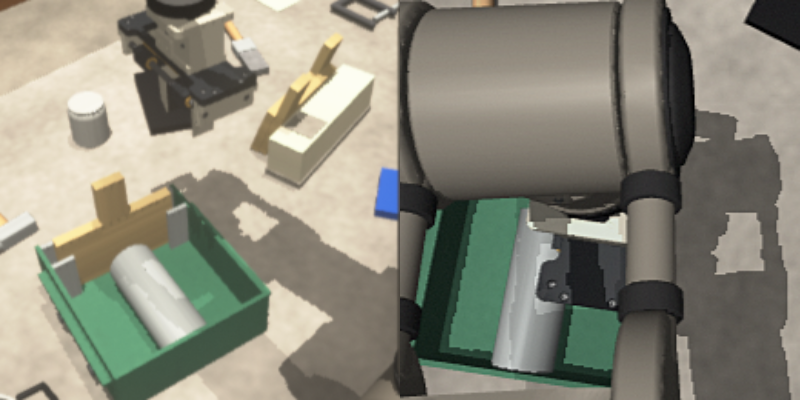

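The side view shows the board standing tab up between the guides, tab at (108,195) in the crop. The other two boards still lean at the wall, with tabs at (325,55) and (290,95). The gripper is clear, so I hand in.

```bash
python3 -c "
from plant import bot
print(bot.close_job())"
```

```text
the job is handed in; nothing more can be done
None
```

The middle-tab board stands tab up on the slot floor and is released, the other two boards still lean at the wall, and the job was handed in at about 12 s.

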